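# Scan the fallen bottle at the candle shop counter

### The arm

A 6-joint arm with a two-finger parallel gripper is mounted at the origin on the work surface. World frame = base frame: x ahead of the robot, y to its left, z up, the work surface at z = 0. Lengths are in m, angles in degrees, forces in N, time in s.
With the tool pointing down it reaches from about 0.325 to 0.9 m from the base axis. Payload 6.1 kg.
Tool frame: the origin (TCP) lies midway between the tips of the shut fingers; the grasp point (between the pads) lies 19 mm behind it; z points along the fingers, y is the line along which they close (so a half turn about z gives the same grasp; the last joint's range is limited). The gripper opens to 87 mm and grips with 3 to 60 N. Pads are 19 mm wide; open, the fingers measure 117 mm over their backs; the gripper's body (75 mm by 190 mm) begins 51 mm behind the grasp point.
Start: joints at [-81.538, 12.628, 87.462, -0, 79.91, -7.225], TCP at [0.169, -0.602, 0.223] pointing down, gripper open.
Joint ranges: [-170.65, 170.65], [-52.31, 119.04], [5.05, 147.46], [-71.25, 251.25], [11.57, 151.72], [-153.62, 153.62]. Speed limits (degrees/s): [147.25, 147.25, 172.46, 180, 180, 180].

### API

Orientations are given as [roll, pitch, yaw] about the fixed x, y, z axes, in that order (R = Rz(yaw) Ry(pitch) Rx(roll)).
In Python, from cell import env, viewer gives the robot as it stands. The module is installed in compiled form; this text tells all that it offers.
- The arm moves only by the shell command python3 -m inch 'ROWS'. ROWS is JSON, a list of rows, each a list of 3 entries, a list of its own where there are three numbers: the shift along the tool's x, y, z as a fraction of full scale, then the turn, a rotation vector about the tool's x, y, z as a fraction of full scale, then the closure, from -1 (fully open) to 1 (shut), so that 0 is half open. In form: [[[x, y, z], [ax, ay, az], grip], ...]. A call has 1 to 5 rows; each row is the pose to reach, as a shift and turn from the pose commanded when the call began, along the tool's axes at that moment; what a row does not reach only later rows make up. Full scale, the value 1, is 0.4 m for a shift and 45 degrees for a turn. A row lasts 1/10 s, in which the tool goes at most 50 mm and 8.59 degrees, less where a joint would pass 70% of its speed; a pose out of reach is approached as far as the arm can. A call with a number of a shift or a turn outside -1 to 1 is refused whole. A call with a gripper value outside its range is refused whole. The fingers move at their own pace and stop on an object; the grip force is fixed at half the most. Time passes only in rows, so rows that repeat a pose let the fingers close. It gives the time, the measured TCP pose, the force, the opening and the grip force at its end, in the units of the state.
- env.get_state(): the state, without advancing time (a new reading comes with each control period).
- viewer.get_image(name): name is "scene" or "side" or "wrist"; returns a dict with "frame" (384x512x3 uint8, red, green, blue), "fovy" (degrees; the focal length in pixels is half the picture's height over the tangent of half this angle, whatever the lens; pixels are square), "cx", "cy" (the principal point, pixels), "k1" (the pictures are not rectified: a ray, as slopes to the right and down, at radius r is drawn at 1 + k1 r^2 times it, then the intrinsics apply), "extrinsics" (4x4, takes a point from camera to world coordinates); the wrist camera has in their place "T_tool_cam" (4x4, takes a point from camera to tool coordinates, whose origin is the TCP and whose axes are the flange's). Camera axes: x right, y up, looking along -z (the intrinsics and any distortion apply to the point x, -y, -z); pixel columns grow to the right and rows downward; lengths in m; the calibration is good to about 2 mm. A picture is of the moment at which its call begins: read the wrist's pose just before it. There is no depth.
- env.finish_job(): hands the job in; it is judged then, once.
The state is a dict: "t": time; "joint_pos": joint angles; "qd": joint speeds; "tau": joint torques, N m; "tool_pos": TCP position; "eef_rot": TCP orientation; "contact_force": force on the tool from outside, world axes, zero at the start; "wrist_torque": the same for the moment, N m; "gripper_width": finger opening in m; "grip_force": force on a finger pad.
Only numpy, scipy, OpenCV 4.12 (cv2) and the standard library are available. Lean on these libraries where they do the work, as an engineer would, in place of code of your own. Each camera call takes 0.05 s, during which the arm holds its last target. There are 200 camera calls.

### The job

The square amber bottle has fallen over on the shop counter. Stand it upright, gently, on the round pad in front of the hand scanner, fully on the pad and with its barcode label facing the scanner's window, and let go of it; then ring it up by squeezing the scanner's trigger right in for a moment and letting it spring back. Leave the bottle standing there and leave the other goods on the counter where they are.

Things in the scene. Friction and masses are not known exactly. Their poses are not given: they have to be found in the camera images.
- bottle: Bottle to scan: square, amber, 54 x 54 x 135 mm, 0.2 to 0.45 kg, rigid. Square part up to 100 mm from the base, shoulder to 108 mm, then round black cap (30 mm wide); centre of mass 56 mm up. Origin: centre of underside; z: base to cap; +x: out of the side with the white barcode label (others bare). Starts lying label up (origin 27 mm above counter), cap roughly away from the scanner.
- cap_top (a point): Centre of the top of the bottle's black cap, 135 mm from the bottle's origin along its z.
- scanner: Pale grey pistol-shaped hand scanner lying on its side in a steel counter stand; scanner, stand and pad are one fixed body. Origin on the counter under the barrel. x: the way it looks (to the pad); -y: the way the grip points out of the barrel, level; z up. Barrel: x -64 to 62 mm, y -30 to 30 mm, top 117 mm above the counter. Steel foot under it 10 mm thick, y -40 to 70 mm.
- window (a point): Centre of the dark red window at the tip of the scanner's nose, 80 mm above the counter; axes as the scanner's, x pointing out of the window.
- pad (a point): Centre of the top of the round black pad (124 mm wide, pale rim line, top 4 mm above the counter), 112 mm in front of the window; axes as the scanner's.
- trigger_face (a point): Front of the orange trigger near its free end, 70 mm out from the barrel's axis: press here, towards scanner -x. Moves with the trigger, about 10 mm to the stop. Trigger 20 mm high (70 to 90 mm above the counter), 50 mm long, in front of the grip, on an upright hinge close to the barrel (scanner x -12, y -27 mm).
- grip_back (a point): Rear of the grip (facing scanner -x), 66 mm out from the barrel's axis, across from the trigger; from here to the trigger's front is about 60 mm at rest, 50 mm squeezed, so two fingers from above can straddle both. Grip: bar 34 mm deep, 64 to 96 mm above the counter, out to scanner y = -138 mm, raked back 0.14 rad (free end nearer scanner -x); free space under it.
- trigger (a joint): Angle of the trigger (rad): 0 released, 0.25 squeezed right in against its stop. A spring returns it; near the free end it takes about 3 N to start and 8 N to reach the stop.
- wood_candle: Other goods: candle in a square wooden block, 85 x 85 x 55 mm, loose. Origin: centre of its underside.
- oil_bottle: Other goods: round amber bottle, 42 mm wide, 105 mm tall, upright, loose. Origin: centre of its underside.
- tin_candle: Other goods: round candle tin, 76 mm wide, 52 mm tall, loose. Origin: centre of its underside.
- soap_box: Other goods: white soap carton with a green band, 60 x 95 x 36 mm, lying flat, loose. Origin: centre of its underside.
Things that resemble listed ones, but are neither listed nor needed, are in the scene too. What is shaped like the bottle but blue is not meant.

How it is judged (in metres and radians):
On the way, in this order (a step that is already met when the one before it is completed fails the run):
1. the bottle stands upright on the pad, label towards the window, and is let go (angle between bottle's own z axis and vertical below 0.1 rad and horizontal distance between bottle and pad below 0.027 m and z of bottle in the frame of pad between -0.004 and 0.005 m and angle between the x axis of bottle and the x axis of scanner, either way round below 0.5 rad and x of window in the frame of bottle above 0.05 m and linear speed of bottle below 0.05 m/s and contact force between the fingers and bottle below 0.3 N), for 0.2 s.
2. with the bottle standing there, the trigger is squeezed right in and held for a moment (0.2 s) (angle between bottle's own z axis and vertical below 0.1 rad and horizontal distance between bottle and pad below 0.027 m and z of bottle in the frame of pad between -0.004 and 0.005 m and angle between the x axis of bottle and the x axis of scanner, either way round below 0.5 rad and x of window in the frame of bottle above 0.05 m and linear speed of bottle below 0.05 m/s and value of joint trigger above 0.215 rad), for 0.2 s.
At the end, for the whole second after the job is handed in: The trigger is back out (under 0.03 rad) and the bottle is at rest, upright (within 0.1 rad) on the pad, its axis within 27 mm of the pad's centre, its label facing the window within 0.5 rad (angle between bottle's own z axis and vertical below 0.1 rad and horizontal distance between bottle and pad below 0.027 m and z of bottle in the frame of pad between -0.004 and 0.005 m and angle between the x axis of bottle and the x axis of scanner, either way round below 0.5 rad and x of window in the frame of bottle above 0.05 m and linear speed of bottle below 0.05 m/s and value of joint trigger below 0.03 rad); the robot touches nothing.
It fails at once if the bottle is dropped or slammed down: moving faster than 0.5 m/s while no finger touches it, or hitting the pad with more than 60 N ((linear speed of bottle above 0.5 m/s and contact force between the fingers and bottle below 0.1 N) or contact force between bottle and scanner above 60 N).
It fails at once if other goods are moved by more than 25 mm or tipped by more than 0.3 rad (distance of any of wood_candle, oil_bottle, tin_candle, soap_box from where it was at the start of the episode above 0.025 m or angle between any of wood_candle, oil_bottle, tin_candle, soap_box's own z axis and vertical above 0.3 rad).
It also fails if it takes over 45 s, if anything falls off the work surface, if the arm or the gripper's body presses on something with over 40 N, if the wrist force passes 120 N, or if a joint passes its speed limit or range.

## Working session

There is one attempt and no reset: what is moved stays moved. The work goes in short steps, Python scripts to look and compute and a shell command to move; the robot and the scene stay as the last step left them, time stands still between calls to the robot, and variables do not carry over. Pictures are saved under pics/ and viewed, at most 13 in all, crops included, and the job is handed in when it is done.

```bash
mkdir -p pics
python3 - <<'E'
from cell import env, viewer
import cv2,pickle
s=env.get_state();print(s)
for n in("scene","side","wrist"):
    d=viewer.get_image(n);pickle.dump((s,d),open(f'{n}.pkl','wb'))
    cv2.imwrite(f'pics/{n}0.png',d["frame"][...,::-1]);print(n,{k:v for k,v in d.items() if k!="frame"})
E
```

```text
{'t': 0.0, 'joint_pos': array([-8.15386276e+01,  1.26751068e+01,  8.75263309e+01, -2.24577769e-03,
        7.99099292e+01, -7.22468226e+00]), 'qd': array([ 0.02299176,  0.04861691,  0.00726273,  0.06954682, -0.04019307,
       -0.06586154]), 'tau': array([ 4.50563448e-04, -4.94613576e+01, -3.87374818e+01,  7.00525660e-02,
        5.71034302e-02, -1.42925132e-04]), 'tool_pos': array([ 0.16887286, -0.60110361,  0.22143349]), 'eef_rot': array([-1.79889239e+02, -1.18128476e-02,  1.56864389e+01]), 'contact_force': array([ 0.42839107, -0.78934476,  0.44915788]), 'wrist_torque': array([-0.01411947,  0.03962072, -0.03068207]), 'grip_force': 0.0, 'gripper_width': 0.08685581268615301}
scene {'fovy': 48.72703142770101, 'cx': 252.665873540462, 'cy': 181.0468267099752, 'k1': -0.10042102604571769, 'extrinsics': array([[-0.32145706, -0.77839544,  0.53922713,  1.08451139],
       [ 0.94681221, -0.27297049,  0.17039292,  0.11834834],
       [ 0.01456003,  0.56532084,  0.8247426 ,  0.92562257],
       [ 0.        ,  0.        ,  0.        ,  1.        ]])}
side {'fovy': 49.46095675068021, 'cx': 262.3754327364313, 'cy': 189.00380286193877, 'k1': -0.07423871453249786, 'extrinsics': array([[-0.73038518,  0.41692133, -0.54103058, -0.06355492],
       [-0.68301815, -0.44016717,  0.5828714 ,  0.63424625],
       [ 0.00486763,  0.79525434,  0.60625641,  0.78919027],
       [ 0.        ,  0.        ,  0.        ,  1.        ]])}
wrist {'fovy': 62.67188682187207, 'cx': 257.12327962038984, 'cy': 189.7720080219874, 'k1': -0.06249247972531648, 'T_tool_cam': array([[-1.56674896e-04,  9.54177725e-01,  2.99240445e-01,
         8.23788098e-02],
       [ 9.99999890e-01,  1.68840443e-05,  4.69737637e-04,
         7.33367738e-04],
       [ 4.43160801e-04,  2.99240486e-01, -9.54177622e-01,
        -1.62119329e-01],
       [ 0.00000000e+00,  0.00000000e+00,  0.00000000e+00,
         1.00000000e+00]])}
```

View pics/scene0.png

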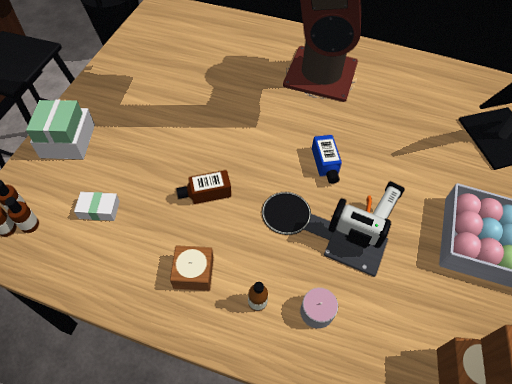

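View pics/side0.png

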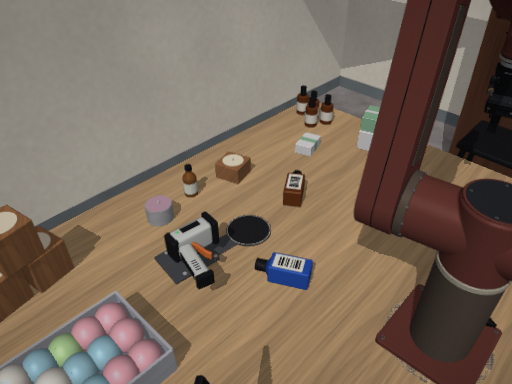

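The amber bottle on its side is at scene (205,187) / side (294,188). Things that could be mistaken for it:
- the blue twin at (326,157)
- the round oil bottle at (258,296)
- the amber bottles off the counter at (15,210)

I choose the one at (205,187). The pad is at (287,213), with the trigger orange at (369,203) and the grip at (390,205).

```bash
cat > h.py <<'E'
import numpy as np,cv2,pickle
from scipy.spatial.transform import Rotation as R
def K(d):
    f=d["frame"].shape[0]/2/np.tan(np.radians(d["fovy"]/2)); return f
def cam(d,s=None):
    if "extrinsics" in d: return d["extrinsics"]
    T=np.eye(4);T[:3,:3]=R.from_euler('xyz',s["eef_rot"],degrees=True).as_matrix();T[:3,3]=s["tool_pos"]
    return T@d["T_tool_cam"]
def ray(d,uv,s=None):
    f=K(d);C=np.array([[f,0,d["cx"]],[0,f,d["cy"]],[0,0,1]])
    p=cv2.undistortPoints(np.array(uv,float).reshape(-1,1,2),C,np.array([d["k1"],0,0,0,0.]))[:,0]
    T=cam(d,s);v=np.c_[p[:,0],-p[:,1],-np.ones(len(p))]@T[:3,:3].T
    return T[:3,3],v
def plane(d,uv,z,s=None):
    o,v=ray(d,uv,s); return o+v*((z-o[2])/v[:,2])[:,None]
def proj(d,P,s=None):
    T=np.linalg.inv(cam(d,s));q=np.atleast_2d(P)@T[:3,:3].T+T[:3,3]
    f=K(d);x=np.c_[q[:,0]/-q[:,2],q[:,1]/q[:,2]];r=(x**2).sum(1)[:,None]
    return x*(1+d["k1"]*r)*f+[d["cx"],d["cy"]]
def blobs(m,roi,amin=20):
    x0,y0,x1,y1=roi;k=np.zeros(m.shape,np.uint8);k[y0:y1,x0:x1]=m[y0:y1,x0:x1].astype(np.uint8)*255
    c,_=cv2.findContours(k,cv2.RETR_EXTERNAL,cv2.CHAIN_APPROX_NONE)
    return sorted([q for q in c if cv2.contourArea(q)>amin],key=cv2.contourArea,reverse=True)
def load(n): return pickle.load(open(n+'.pkl','rb'))
def snap(n,name):
    from cell import env,viewer
    s=env.get_state();d=viewer.get_image(n);pickle.dump((s,d),open(name+'.pkl','wb'))
    cv2.imwrite(f'pics/{name}.png',d["frame"][...,::-1]);return s,d
E
cat > m1.py <<'E'
from h import *
np.set_printoptions(precision=4,suppress=True)
for n,rb,rp,rt in(("scene",(165,160,240,210),(250,180,318,245),(355,185,385,220)),("side",(275,165,312,210),(215,205,280,255),(180,235,220,265))):
    s,d=load(n);h=cv2.cvtColor(d["frame"],cv2.COLOR_RGB2HSV);H,S,V=[h[...,i].astype(int) for i in range(3)]
    lab=blobs((S<60)&(V>120),rb)
    P=np.vstack(lab)[:,0]; r=cv2.minAreaRect(P); b=cv2.boxPoints(r)
    print(n,'label px',r,'\n world',plane(d,b,.054),plane(d,[r[0]],.054))
    dark=blobs((V<70)&(S<140),rb)
    for c in dark[:3]: m=cv2.moments(c);q=[m['m10']/m['m00'],m['m01']/m['m00']];print(' dark',q,cv2.contourArea(c),plane(d,[q],.027))
    pad=blobs(V<75,rp,300)
    for c in pad[:2]: e=cv2.fitEllipse(cv2.convexHull(c));print(' pad',e,plane(d,[e[0]],.004))
    for c in blobs((S>170)&(H<15)&(V>150),rt,5): m=cv2.moments(c);q=[m['m10']/m['m00'],m['m01']/m['m00']];print(' trig',q,cv2.contourArea(c),plane(d,[q],.09))
a=load("scene")[1]["frame"][150:290,160:420,::-1];b=load("side")[1]["frame"][150:290,140:320,::-1]
cv2.imwrite('pics/crop1.png',np.vstack([cv2.resize(np.hstack([a[:,:]]),None,fx=3,fy=3,interpolation=cv2.INTER_CUBIC)]))
E
python3 m1.py
```

```text
scene label px ((207.19247436523438, 181.02642822265625), (14.251646995544434, 28.749011993408203), 79.3803482055664) 
 world [[ 0.5526 -0.2103  0.054 ]
 [ 0.5139 -0.1493  0.054 ]
 [ 0.5515 -0.1277  0.054 ]
 [ 0.5891 -0.1875  0.054 ]] [[ 0.5521 -0.1687  0.054 ]]
 dark [181.75517890772127, 192.19209039548022] 88.5 [[ 0.5885 -0.2253  0.027 ]]
 pad ((291.5762023925781, 216.03268432617188), (39.700069427490234, 59.48740768432617), 116.77283477783203) [[0.5502 0.0539 0.004 ]]
 trig [369.12169312169306, 203.72486772486772] 31.5 [[0.509  0.2229 0.09  ]]
side label px ((294.1730651855469, 181.13461303710938), (14.120361328125, 15.885406494140625), 11.309932708740234) 
 world [[ 0.5479 -0.1246  0.054 ]
 [ 0.5926 -0.1917  0.054 ]
 [ 0.5524 -0.2096  0.054 ]
 [ 0.51   -0.1422  0.054 ]] [[ 0.5501 -0.1662  0.054 ]]
 pad ((232.0984649658203, 234.39804077148438), (36.9577522277832, 75.33580017089844), 79.05872344970703) [[0.5578 0.0847 0.004 ]]
 trig [202.79466666666664, 250.072] 62.5 [[0.501  0.2283 0.09  ]]
```

View pics/crop1.png

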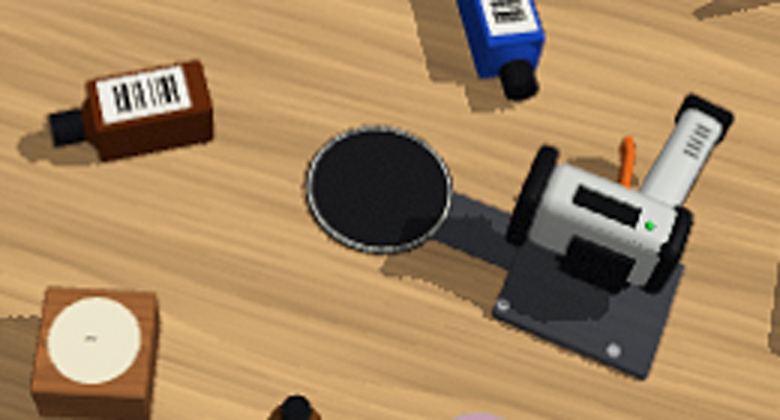

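The crop confirms the amber bottle: lying label up, cap to the left, base toward the pad. I put its label centre at (0.551,-0.167) and its cap heading at about -57°. I'll move toward it while turning the wrist.

```bash
python3 -m inch '[[[0.5,-0.33,0],[0,0,-0.95],-1],[[0.5,-0.33,0],[0,0,-0.95],-1],[[0.5,-0.33,0],[0,0,-0.95],-1],[[0.5,-0.33,0],[0,0,-0.95],-1],[[0.5,-0.33,0],[0,0,-0.95],-1]]'
cat > to.py <<'E'
# to.py x y z roll pitch yaw : shift/turn (fractions) from present measured pose
import sys
from h import *
from cell import env
s=env.get_state();a=list(map(float,sys.argv[1:]))
M=R.from_euler('xyz',s["eef_rot"],degrees=True);N=R.from_euler('xyz',a[3:],degrees=True)
print(np.round(M.inv().apply(np.array(a[:3])-s["tool_pos"])/.4,4),np.round(np.degrees((M.inv()*N).as_rotvec())/45,4),'tcp',s["tool_pos"].round(4),s["eef_rot"].round(2),'q',s["joint_pos"].round(2),'w',round(s["gripper_width"],4),'F',s["contact_force"].round(1),'t',s['t'])
open('log.txt','a').write(repr((s["joint_pos"].tolist(),s["tool_pos"].tolist(),s["eef_rot"].tolist()))+'\n')
E
python3 to.py .50 -.09 .26 180 0 123
```

```text
t: 0.65
tool_pos: [0.3271, -0.4182, 0.2223]
eef_rot: [-180.0, -0.0, 58.8]
contact_force: [0.9, -0.5, -0.3]
gripper_width: 0.0871
grip_force: 0.0
[ 0.9258 -0.0549 -0.0937] [ 2.0000e-04 -1.0000e-03 -1.4261e+00] tcp [ 0.3271 -0.4182  0.2223] [-1.7999e+02 -4.0000e-02  5.8830e+01] q [-6.0500e+01 -2.6000e-01  1.0146e+02  3.0000e-02  7.8830e+01 -2.9330e+01] w 0.0871 F [ 0.9 -0.5 -0.3] t 0.65
```

```bash
python3 -m inch '[[[0.6,-0.04,-0.06],[0,0,-0.9],-1],[[0.6,-0.04,-0.06],[0,0,-0.9],-1],[[0.6,-0.04,-0.06],[0,0,-0.9],-1],[[0.6,-0.04,-0.06],[0,0,-0.9],-1],[[0.6,-0.04,-0.06],[0,0,-0.9],-1]]'
python3 to.py .50 -.06 .26 180 0 123
```

```text
t: 1.15
tool_pos: [0.4385, -0.2053, 0.2468]
eef_rot: [180.0, -0.0, 99.3]
contact_force: [1.3, -0.0, -0.1]
gripper_width: 0.0872
grip_force: 0.0
[ 0.3336  0.2104 -0.0329] [ 0.0006  0.     -0.5267] tcp [ 0.4385 -0.2053  0.2468] [ 1.7997e+02 -1.0000e-02  9.9300e+01] q [-3.4440e+01 -7.9800e+00  1.0611e+02  2.0000e-02  8.1860e+01 -4.3750e+01] w 0.0872 F [ 1.3 -0.  -0.1] t 1.15
```

```bash
python3 -m inch '[[[0.33,0.21,-0.15],[0,0,-0.53],-1],[[0.33,0.21,-0.15],[0,0,-0.53],-1],[[0.33,0.21,-0.15],[0,0,-0.53],-1],[[0.33,0.21,-0.15],[0,0,-0.53],-1],[[0.33,0.21,-0.15],[0,0,-0.53],-1]]'
python3 to.py .50 -.06 .26 180 0 123; python3 -c "
from h import *
snap('wrist','w1')"
```

```text
t: 1.65
tool_pos: [0.5014, -0.062, 0.3077]
eef_rot: [179.9, 0.1, 123.0]
contact_force: [-0.0, -0.9, -0.4]
gripper_width: 0.0869
grip_force: 0.0
[ 0.0063 -0.0005  0.1193] [0.0023 0.0015 0.0003] tcp [ 0.5014 -0.062   0.3077] [1.7990e+02 7.0000e-02 1.2302e+02] q [-1.602e+01 -6.620e+00  9.842e+01  3.000e-02  8.808e+01 -4.904e+01] w 0.0869 F [-0.  -0.9 -0.4] t 1.65
```

View pics/w1.png

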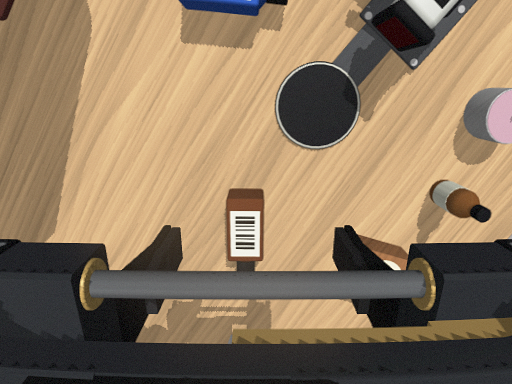

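```bash
cat > m2.py <<'E'
from h import *
np.set_printoptions(precision=4,suppress=True)
s,d=load('w1');h=cv2.cvtColor(d["frame"],cv2.COLOR_RGB2HSV);H,S,V=[h[...,i].astype(int) for i in range(3)]
c=blobs((S<60)&(V>60),(222,195,270,262));r=cv2.minAreaRect(np.vstack(c)[:,0]);b=cv2.boxPoints(r);P=plane(d,b,.054,s)
print('label',r,'\n',P,plane(d,[r[0]],.054,s))
g=(V<75);c=blobs(g,(265,50,368,160),300)[0];k=np.zeros(g.shape,np.uint8);cv2.drawContours(k,[c],-1,255,-1)
k=cv2.morphologyEx(k,cv2.MORPH_OPEN,np.ones((31,31)));c=blobs(k>0,(265,50,368,160))[0];e=cv2.fitEllipse(c);print('pad',e,plane(d,[e[0]],.004,s))
c=blobs(((H<8)|(H>172))&(S>120)&(V>25),(365,0,440,65),30)
for q in c[:2]:
    r=cv2.minAreaRect(q);print('win',r,plane(d,[r[0]],.08,s))
dd=[((-81.5386,12.675,87.526),(.16887,-.60110,.22143))]
for l in open('log.txt'): q,t,_=eval(l);dd.append((q[:3],t))
from scipy.optimize import least_squares
def f(p,res=1):
    o=[]
    for q,t in dd:
        a,b=np.radians(q[1]),np.radians(q[1]+q[2])
        o+=[p[0]+p[1]*np.sin(a)+p[2]*np.sin(b)+p[3]*np.cos(b)-np.hypot(t[0],t[1]), p[4]+p[1]*np.cos(a)+p[2]*np.cos(b)-p[3]*np.sin(b)-t[2]]
    return np.array(o)
w=least_squares(f,[0,.4,.4,0,.1]);print('fk a,L1,L2,e,h-d6',w.x,abs(w.fun).max())
E
python3 m2.py
```

```text
label ((244.5, 233.5), (45.0, 29.0), 90.0) 
 [[ 0.5127 -0.1498  0.054 ]
 [ 0.5471 -0.1275  0.054 ]
 [ 0.5862 -0.1874  0.054 ]
 [ 0.5501 -0.2109  0.054 ]] [[ 0.5485 -0.1681  0.054 ]]
pad ((317.755615234375, 104.89173126220703), (75.1365737915039, 79.0261001586914), 27.896745681762695) [[0.5398 0.0389 0.004 ]]
win ((397.2500305175781, 33.75), (39.59797668457031, 20.50609588623047), 45.0) [[0.5561 0.1499 0.08  ]]
fk a,L1,L2,e,h-d6 [ 0.0058  0.4056  0.5482  0.0561 -0.0219] 8.449464819040853e-05
```

```bash
sed -i "s/^print/N=N*R.from_euler('y',a[6] if len(a)>6 else 0,degrees=True)\nprint/; s/(a\[3:\])/a[3:6]/; s/a\[3:\],deg/a[3:6],deg/" to.py; python3 to.py .617 -.272 .178 180 0 123 35
python3 - <<'E'
from h import *
s,d=load('scene')
for n,p,z in(('wood',(192,262),.055),('soap',(98,204),.036),('oil',(258,287),.105),('tin',(320,299),.052),('blue',(326,157),.05)): print(n,plane(d,[p],z).round(3))
E
```

```text
[-0.5959 -0.0392  0.322 ] [ 5.000e-04  7.784e-01 -1.600e-03] tcp [ 0.5006 -0.0633  0.3067] [1.8000e+02 3.0000e-02 1.2293e+02] q [-1.616e+01 -6.610e+00  9.852e+01 -2.000e-02  8.807e+01 -4.909e+01] w 0.0871 F [ 0.2 -0.5 -0.3] t 1.7
wood [[ 0.765 -0.118  0.055]]
soap [[ 0.694 -0.404  0.036]]
oil [[0.79  0.042 0.105]]
tin [[0.753 0.17  0.052]]
blue [[0.376 0.094 0.05 ]]
```

```bash
python3 -m inch '[[[-0.125,-0.008,0.06],[0,0.16,0],-1],[[-0.25,-0.016,0.13],[0,0.34,0],-1],[[-0.37,-0.024,0.2],[0,0.52,0],-1],[[-0.49,-0.032,0.26],[0,0.7,0],-1],[[-0.596,-0.039,0.322],[0,0.778,0],-1]]'
python3 to.py .5858 -.2239 .0963 180 0 123 35
python3 -m inch '[[[0,0,0],[0,0,0],-1],[[0,0,0],[0,0,0],-1]]'
python3 to.py .5858 -.2239 .0963 180 0 123 35
cat > fk.py <<'E'
from h import *
from scipy.optimize import least_squares
dd=[eval(l) for l in open('log.txt')]
def fk(p,q,s4=1):
    q=np.radians(q);e=lambda ax,v:R.from_euler(ax,v)
    R1=e('z',q[0]);A=R1*e('y',q[1]);B=R1*e('y',q[1]+q[2])
    W=B*e('z',s4*q[3])*e('y',q[4])*e('z',q[5]+np.pi/2)
    W=W*e('z',p[6]) 
    P=R1.apply([p[0],0,p[4]])+A.apply([0,0,p[1]])+B.apply([p[3],0,p[2]])+W.apply([0,0,p[5]])
    return P,W
def fit(s4):
    def f(p):
        o=[]
        for q,t,r in dd:
            P,W=fk(p,q,s4);o+=[*(P-t),*(.3*(W.inv()*R.from_euler('xyz',r,degrees=True)).as_rotvec())]
        return np.array(o)
    return least_squares(f,[0,.4,.55,.05,.2,.25,0])
if __name__=="__main__":
    for s4 in(1,-1): w=fit(s4);print(s4,w.x.round(4),abs(w.fun).max())
E
python3 fk.py
```

```text
t: 2.2
tool_pos: [0.6015, -0.2508, 0.1928]
eef_rot: [180.0, -35.3, 122.6]
contact_force: [1.6, -0.3, 0.9]
gripper_width: 0.0872
grip_force: 0.0
[-0.076   0.0032  0.2418] [ 0.0054 -0.0066 -0.007 ] tcp [ 0.6015 -0.2508  0.1928] [179.98 -35.3  122.61] q [-36.02  43.83  54.97  13.34 114.   -66.78] w 0.0872 F [ 1.6 -0.3  0.9] t 2.2
t: 2.4
tool_pos: [0.5989, -0.2485, 0.1834]
eef_rot: [-179.5, -36.0, 122.3]
contact_force: [0.4, -0.1, 1.6]
gripper_width: 0.0868
grip_force: 0.0
[-0.0716  0.0071  0.2171] [-0.0012 -0.0212 -0.0133] tcp [ 0.5989 -0.2485  0.1834] [-179.52  -35.95  122.26] q [-35.97  44.34  55.43  13.26 113.76 -66.69] w 0.0868 F [ 0.4 -0.1  1.6] t 2.4
1 [0.0245 0.6652 0.558  0.1564 0.525  0.7035 0.    ] 0.07624430613924174
-1 [-0.0693 -0.3058  0.5185 -0.242  -0.2941 -0.6784 -0.0629] 0.1187442211167481
```

```bash
python3 - <<'E'
s=open('fk.py').read()
s=s.replace("W.apply([0,0,p[5]])","W.apply([0,0,p[5]])+(B*e('z',s4*q[3])).apply([p[7],0,0])+(B*e('z',s4*q[3])*e('y',q[4])).apply([p[8],0,0])").replace(".25,0]",".25,0,0,0]")
s=s.replace("o=[]\n        for","o=list(1e-4*(p-x0))\n        for").replace("    def f(p):","    x0=np.array([0,.4,.55,.05,.2,.25,0,0,0])\n    def f(p):")
s=s.replace("print(s4,w.x.round(4),abs(w.fun).max())","print(s4,w.x.round(4),abs(w.fun).max());print((1e3*w.fun[9:].reshape(-1,6)).round(1))")
open('fk.py','w').write(s)
E
python3 fk.py; cat log.txt | cut -c1-150
```

```text
1 [-0.0155  0.4139  0.5479 -0.2814  0.3112  0.344   0.      0.3349 -0.0156] 0.07559975183353432
[[-68.2 -38.7  -0.   -0.    0.   -0. ]
 [-44.5 -64.6  -0.   -0.   -0.   -0. ]
 [-21.6 -75.4   0.   -0.   -0.   -0. ]
 [-21.9 -75.6  -0.   -0.    0.   -0. ]
 [  0.3   0.4   0.2  -0.   -0.   -0. ]
 [ -0.   -0.1  -0.1  -0.   -0.   -0. ]]
-1 [ 0.0441  0.4089  0.548   1.0037  0.3144  0.3447 -0.0629 -0.9528  0.0448] 0.11874421687397806
[[-6.830e+01 -3.850e+01  0.000e+00 -2.000e-01  3.000e-01  1.890e+01]
 [-4.420e+01 -6.480e+01  0.000e+00 -2.000e-01  2.000e-01  1.890e+01]
 [-2.170e+01 -7.540e+01 -0.000e+00 -3.000e-01  2.000e-01  1.890e+01]
 [-2.190e+01 -7.560e+01  1.000e-01  1.000e-01 -1.000e-01  1.890e+01]
 [ 4.000e-01  5.000e-01 -5.000e-01 -1.187e+02  4.660e+01 -3.830e+01]
 [-2.000e-01 -1.000e-01  4.000e-01 -1.181e+02  4.660e+01 -3.740e+01]]
([-60.49948629299923, -0.2603722526939899, 101.45934921944514, 0.028912185793290086, 78.83400875518032, -29.331402662954428], [0.32709670262943497, -0
([-34.4438198607911, -7.983397322340403, 106.10700190056555, 0.023328329359871683, 81.85955057025544, -43.745775511798016], [0.43851294626604814, -0.2
([-16.021566306214826, -6.6197838698248574, 98.41701456721854, 0.032962038523971796, 88.08279876561691, -49.03818135358626], [0.5014189087537796, -0.0
([-16.16226843598486, -6.609476128096269, 98.51789336492958, -0.01771677516241798, 88.06819347259099, -49.08778511980589], [0.500566059283032, -0.0633
([-36.01917610665229, 43.830902064983796, 54.9660921213586, 13.34472470638381, 114.00401927448385, -66.77849430514175], [0.6014631512883576, -0.250790
([-35.965358303329445, 44.34477873049714, 55.430767319042886, 13.260771552919765, 113.75966394599558, -66.6887461843078], [0.5988537114205658, -0.2485
```

```bash
python3 - <<'E'
s=open('fk.py').read()
s=s.replace("[p[0],0,p[4]]","[p[0],p[9],p[4]]").replace("B*e('z',s4*q[3])).apply([p[7],0,0])","B*e('z',s4*q[3])).apply([p[7],p[10],0])").replace(".25,0,0,0]",".25,0,0,0,0,0]").replace("9:]","11:]").replace("(1,-1)","(1,)")
open('fk.py','w').write(s)
E
python3 fk.py
```

```text
1 [-0.      0.4116  0.5477  0.0524  0.3111  0.3427  0.      0.     -0.
  0.0786  0.    ] 1.1109797545337625e-05
[[-0.  0.  0. -0.  0. -0.]
 [ 0. -0.  0. -0. -0. -0.]
 [-0.  0.  0. -0. -0. -0.]
 [-0.  0. -0. -0.  0. -0.]
 [-0.  0.  0. -0. -0. -0.]
 [ 0. -0. -0. -0. -0. -0.]]
```

```bash
cat > ik.py <<'E'
from fk import *
PP=fit(1).x
lo=np.array([-170.65,-52.31,5.05,-71.25,11.57,-153.62]);hi=np.array([170.65,119.04,147.46,251.25,151.72,153.62])
def ik(t,N,q0):
    best=None
    for s in [q0,[q0[0],40,60,60,60,0],[q0[0],0,110,-40,40,-60],[q0[0],0,110,90,40,-90],[q0[0],20,100,0,40,-90],[q0[0],20,100,180,40,90]]:
        f=lambda q:np.r_[fk(PP,q)[0]-t,.3*(fk(PP,q)[1].inv()*N).as_rotvec()]
        w=least_squares(f,np.clip(s,lo+1,hi-1),bounds=(lo,hi),x_scale=30.)
        m=min((w.x-lo).min(),(hi-w.x).min());e=abs(w.fun).max()
        if e<1e-3 and (best is None or abs(w.x-q0).max()<abs(best[0]-q0).max()): best=(w.x,m)
    return best
cap=np.radians(-57)
N0=R.from_euler('xyz',[180,0,123],degrees=True)*R.from_euler('y',35,degrees=True)
def stand(psi,th=90): # bottle raised by th, cap heading psi
    k=np.array([np.sin(cap),-np.cos(cap),0]) # capdir x up
    return R.from_euler('z',psi+57,degrees=True)*R.from_rotvec(np.radians(th)*k)*N0
E
python3 - <<'E'
from ik import *
np.set_printoptions(precision=1,suppress=True)
q0=np.array([-36,44.3,55.4,13.3,113.8,-66.7])
for X,Y in((.60,-.23),(.66,-.25),(.56,-.18),(.5,-.3)):
  for psi in range(-120,61,20):
    N=stand(psi);z=N.as_matrix()[:,2]
    t=np.array([X,Y,.075])+.019*z
    b=ik(t,N,q0)
    if b: print(X,Y,psi,b[0],round(b[1],1),z.round(2))
E
```

```text
0.6 -0.23 -120 [ -6.2  45.7  76.8 -48.6  88.4  39.4] 22.7 [-0.4 -0.7 -0.6]
0.6 -0.23 -100 [ -4.2  36.6  91.8 -58.4  73.1  35.4] 12.8 [-0.1 -0.8 -0.6]
0.6 -0.23 -80 [ -4.9  27.4 106.3 -71.2  56.7  33.3] 0.0 [ 0.1 -0.8 -0.6]
0.6 -0.23 -40 [-19.8  11.5 128.5 231.9  21.   52. ] 9.5 [ 0.6 -0.5 -0.6]
0.6 -0.23 -20 [-33.7   8.8 131.9 142.6  18.6 118. ] 7.0 [ 0.8 -0.3 -0.6]
0.6 -0.23 0 [-45.6  12.1 127.9  96.8  36.1 141.3] 12.3 [ 0.8  0.  -0.6]
0.6 -0.23 20 [-51.9  19.4 118.   75.5  53.5 143.1] 10.5 [ 0.8  0.3 -0.6]
0.6 -0.23 40 [-53.3  28.2 104.9  61.2  69.  141.2] 12.4 [ 0.6  0.5 -0.6]
0.6 -0.23 60 [-51.4  37.4  90.4  50.2  83.4 137.8] 15.9 [ 0.4  0.7 -0.6]
0.66 -0.25 -120 [ -7.2  52.7  64.8 -49.   91.   35.2] 22.2 [-0.4 -0.7 -0.6]
0.66 -0.25 -100 [ -5.5  42.8  81.6 -58.   74.3  31.3] 13.2 [-0.1 -0.8 -0.6]
0.66 -0.25 -80 [ -6.3  33.2  97.1 -69.9  56.9  29.1] 1.4 [ 0.1 -0.8 -0.6]
0.66 -0.25 -40 [-19.6  18.2 119.7 237.   19.9  46.6] 8.3 [ 0.6 -0.5 -0.6]
0.66 -0.25 -20 [-31.5  15.8 123.  144.2  16.2 118.1] 4.6 [ 0.8 -0.3 -0.6]
0.66 -0.25 0 [-42.   18.6 119.2  96.7  33.5 144.6] 9.0 [ 0.8  0.  
[... 773 characters left out ...]
9 114.4  62.1  67.7 138.2] 15.4 [ 0.6  0.5 -0.6]
0.56 -0.18 60 [-51.4  31.  100.6  50.6  80.9 134.8] 18.8 [ 0.4  0.7 -0.6]
0.5 -0.3 -120 [-13.4  35.5  93.5 -53.   79.6  40.8] 18.3 [-0.4 -0.7 -0.6]
0.5 -0.3 -100 [-12.3  26.6 107.4 -64.6  65.   37.6] 6.7 [-0.1 -0.8 -0.6]
0.5 -0.3 -40 [-37.6   2.1 139.5 186.8  16.7  84.8] 5.1 [ 0.6 -0.5 -0.6]
0.5 -0.3 -20 [-53.8   2.5 139.1 111.3  29.2 135. ] 8.4 [ 0.8 -0.3 -0.6]
0.5 -0.3 0 [-63.8   9.2 131.4  83.4  47.7 140.3] 13.4 [ 0.8  0.  -0.6]
0.5 -0.3 20 [-67.   18.3 119.6  66.6  63.  138.7] 14.9 [ 0.8  0.3 -0.6]
0.5 -0.3 40 [-65.9  27.5 106.1  54.1  76.5 135.8] 17.9 [ 0.6  0.5 -0.6]
0.5 -0.3 60 [-62.3  36.3  92.2  43.9  89.1 131.4] 22.2 [ 0.4  0.7 -0.6]
```

FK is now exact. Next I descend to the pregrasp, then along the tool axis.

```bash
python3 -m inch '[[[-0.03,0.003,0.1],[0,-0.01,-0.007],-1],[[-0.072,0.007,0.217],[0,-0.021,-0.013],-1],[[-0.072,0.007,0.217],[0,-0.021,-0.013],-1],[[-0.072,0.007,0.217],[0,-0.021,-0.013],-1]]'
python3 to.py .5545 -.1757 .0145 180 0 123 35; python3 -c "
from h import *
snap('wrist','w2')"
```

```text
t: 2.8
tool_pos: [0.5912, -0.2236, 0.1129]
eef_rot: [179.4, -33.8, 123.6]
contact_force: [0.1, -0.1, 1.7]
gripper_width: 0.0871
grip_force: 0.0
[-0.0114 -0.0128  0.288 ] [0.0045 0.0276 0.0119] tcp [ 0.5912 -0.2236  0.1129] [179.44 -33.76 123.64] q [-34.65  43.23  64.1   12.78 103.98 -68.51] w 0.0871 F [ 0.1 -0.1  1.7] t 2.8
```

View pics/w2.png

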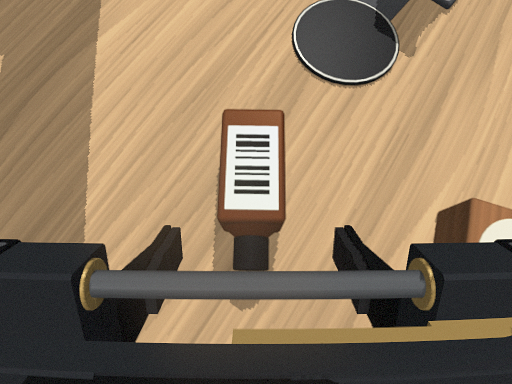

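The picture shows the bottle aligned between the fingers: label at (252,168), finger midpoint at about 257, and the cap below at (251,250). I'll advance.

```bash
python3 -m inch '[[[-0.003,-0.004,0.07],[0,0.01,0],-1],[[-0.006,-0.008,0.14],[0,0.02,0],-1],[[-0.008,-0.01,0.19],[0,0.02,0.01],-1],[[-0.01,-0.012,0.235],[0,0.027,0.012],-1],[[-0.01,-0.012,0.235],[0,0.027,0.012],-1]]'
python3 to.py .5545 -.1757 .0145 180 0 123 35
```

```text
t: 3.35
tool_pos: [0.5598, -0.1846, 0.0278]
eef_rot: [179.9, -35.2, 122.9]
contact_force: [-0.2, 0.6, -0.6]
gripper_width: 0.0867
grip_force: 0.0
[0.002  0.0009 0.0421] [ 0.0028 -0.0055 -0.0021] tcp [ 0.5598 -0.1846  0.0278] [179.94 -35.25 122.89] q [-33.74  44.24  73.13  13.35  95.43 -69.27] w 0.0867 F [-0.2  0.6 -0.6] t 3.35
```

```bash
python3 -m inch '[[[0.002,0,0.02],[0,0,0],-1],[[0.002,0,0.042],[0,0,0],-1],[[0.002,0,0.042],[0,0,0],-1],[[0.002,0,0.042],[0,0,0],1],[[0.002,0,0.042],[0,0,0],1]]'
python3 -m inch '[[[0,0,0],[0,0,0],1],[[0,0,0],[0,0,0],1],[[0,0,0],[0,0,0],1],[[0,0,0],[0,0,0],1],[[0,0,0],[0,0,0],1]]'
python3 to.py .5545 -.1757 .0145 180 0 123 35
python3 - <<'E'
from ik import *
np.set_printoptions(precision=1,suppress=True)
q=np.array([-33.7,44.2,75,13.3,93,-69])
for f in np.linspace(0,1,7):
    psi=-57-50*f;N=stand(psi,90*f);z=N.as_matrix()[:,2]
    t=np.array([.565+.015*f,-.19-.02*f,.03+.12*min(1,3*f)])+.019*z
    b=ik(t,N,q)
    if b is None: print(f,None);continue
    q=b[0];print(f.round(2),q,round(b[1],1),'tcp',t.round(3)*1,N.as_euler('xyz',degrees=True))
E
```

```text
t: 3.85
tool_pos: [0.5545, -0.1765, 0.0138]
eef_rot: [179.9, -35.2, 122.9]
contact_force: [0.8, 0.1, -0.6]
gripper_width: 0.0778
grip_force: 0.0
t: 4.35
tool_pos: [0.5544, -0.1762, 0.0136]
eef_rot: [179.9, -35.3, 122.9]
contact_force: [1.7, -0.0, 0.3]
gripper_width: 0.0539
grip_force: 30.0
[ 0.0022  0.001  -0.0013] [ 0.0031 -0.0058 -0.0027] tcp [ 0.5544 -0.1762  0.0136] [179.94 -35.26 122.85] q [-33.44  44.33  74.77  13.5   93.69 -69.38] w 0.0539 F [ 1.7 -0.   0.3] t 4.35
0.0 [-33.4  44.8  73.7  13.3  94.  -69.4] 57.7 tcp [ 0.6 -0.2  0. ] [180. -35. 123.]
0.17 [-32.2  29.1  85.6  10.9  82.4 -60. ] 61.9 tcp [ 0.6 -0.2  0.1] [180.  -20.  114.7]
0.33 [-28.4  16.4  93.2   3.7  73.9 -45.9] 54.3 tcp [ 0.6 -0.2  0.1] [180.   -5.  106.3]
0.5 [-22.1  11.9  99.1  -9.6  64.3 -26.3] 48.4 tcp [ 0.6 -0.2  0.1] [180.  10.  98.]
0.67 [-14.4  13.2 100.5 -27.5  62.7  -2. ] 43.8 tcp [ 0.6 -0.2  0.1] [-180.    25.    89.7]
0.83 [ -7.5  20.2  97.3 -43.2  70.   19.3] 28.1 tcp [ 0.6 -0.2  0.1] [180.   40.   81.3]
1.0 [ -3.1  31.1  90.  -53.3  82.7  33.1] 18.0 tcp [ 0.6 -0.2  0.1] [-180.   55.   73.]
```

```bash
python3 -m inch '[[[-0.04,0,-0.057],[0,0,0],1],[[-0.08,0,-0.115],[0,0,0],1],[[-0.12,0,-0.172],[0,0,0],1],[[-0.16,0,-0.23],[0,0,0],1],[[-0.172,0,-0.246],[0,0,0],1]]'
python3 to.py .575 -.2 .15 180 -5 106
```

```text
t: 4.85
tool_pos: [0.6165, -0.2738, 0.0544]
eef_rot: [179.9, -35.1, 122.8]
contact_force: [-0.4, 0.3, -3.3]
gripper_width: 0.0542
grip_force: 30.0
[ 0.3102  0.0127 -0.0741] [-0.128  -0.664   0.3538] tcp [ 0.6165 -0.2738  0.0544] [179.94 -35.09 122.77] q [-36.64  54.64  52.84  12.17 105.49 -69.61] w 0.0542 F [-0.4  0.3 -3.3] t 4.85
```

I had the x sign wrong, so it slid back as it lifted. That did no harm. Continuing.

```bash
python3 -m inch '[[[0.07,0.003,-0.04],[-0.02,-0.11,0.06],1],[[0.15,0.006,-0.06],[-0.05,-0.27,0.14],1],[[0.23,0.01,-0.07],[-0.08,-0.42,0.22],1],[[0.29,0.012,-0.074],[-0.11,-0.57,0.3],1],[[0.31,0.013,-0.074],[-0.128,-0.664,0.354],1]]'
python3 to.py .58 -.215 .145 180 25 89
```

```text
t: 5.35
tool_pos: [0.5731, -0.1952, 0.1517]
eef_rot: [179.9, -4.9, 106.1]
contact_force: [0.2, -0.9, -3.6]
gripper_width: 0.0539
grip_force: 30.0
[-0.0536  0.0028  0.0121] [ 0.068  -0.6606  0.377 ] tcp [ 0.5731 -0.1952  0.1517] [179.94  -4.94 106.05] q [-28.31  15.62  91.85   3.68  75.97 -45.36] w 0.0539 F [ 0.2 -0.9 -3.6] t 5.35
```

```bash
python3 -m inch '[[[-0.01,0,0],[0.013,-0.13,0.075],1],[[-0.025,0,0],[0.028,-0.27,0.15],1],[[-0.035,0,0],[0.04,-0.4,0.225],1],[[-0.045,0.003,0.01],[0.055,-0.54,0.31],1],[[-0.054,0.003,0.012],[0.068,-0.66,0.377],1]]'
python3 to.py .585 -.22 .125 180 55 73
```

```text
t: 5.85
tool_pos: [0.5798, -0.2163, 0.142]
eef_rot: [-179.7, 24.9, 89.0]
contact_force: [-1.4, 0.0, -3.9]
gripper_width: 0.0541
grip_force: 30.0
[0.0098 0.0132 0.0423] [ 0.2263 -0.6628  0.2778] tcp [ 0.5798 -0.2163  0.142 ] [-179.75   24.94   89.04] q [-14.7   13.65  98.9  -27.16  64.14  -2.37] w 0.0541 F [-1.4  0.  -3.9] t 5.85
```

```bash
python3 -m inch '[[[0,0,0.01],[0.04,-0.13,0.055],1],[[0,0.005,0.02],[0.09,-0.27,0.11],1],[[0.005,0.008,0.03],[0.135,-0.4,0.17],1],[[0.008,0.01,0.04],[0.185,-0.54,0.23],1],[[0.01,0.013,0.042],[0.226,-0.663,0.278],1]]'
python3 -m inch '[[[0,0,0],[0,0,0],1],[[0,0,0],[0,0,0],1]]'
python3 to.py .585 -.22 .07 180 55 73;python3 -c "
from h import *
snap('scene','s2');s,d=snap('side','s3')
a=load('s2')[1]['frame'][90:240,100:350,::-1];b=d['frame'][90:240,200:400,::-1]
cv2.imwrite('pics/c3.png',cv2.resize(np.hstack([a,b]),None,fx=1.75,fy=1.75,interpolation=cv2.INTER_CUBIC))"
```

```text
t: 6.35
tool_pos: [0.5851, -0.2197, 0.1244]
eef_rot: [-179.8, 55.0, 73.2]
contact_force: [0.1, -1.2, -3.9]
gripper_width: 0.0538
grip_force: 30.0
t: 6.55
tool_pos: [0.5854, -0.2203, 0.1242]
eef_rot: [-179.6, 54.7, 73.5]
contact_force: [0.8, 0.1, -3.5]
gripper_width: 0.0542
grip_force: 30.0
[ 0.1108 -0.0006  0.078 ] [ 0.0007 -0.0059  0.0068] tcp [ 0.5854 -0.2203  0.1242] [-179.6    54.73   73.53] q [ -2.69  33.32  88.46 -52.97  82.36  33.49] w 0.0542 F [ 0.8  0.1 -3.5] t 6.55
```

View pics/c3.png

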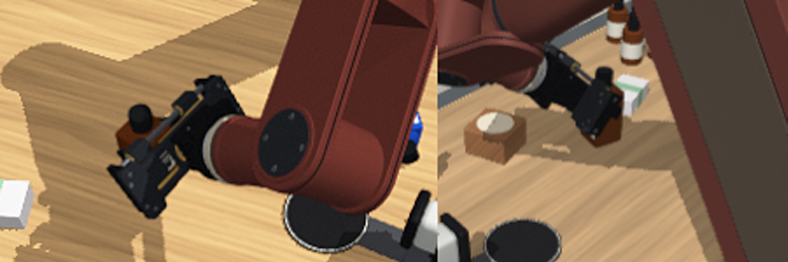

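The bottle is upright in the grip, with its cap at crop (141,117) in the scene view. I'll lower it until it touches.

```bash
python3 -m inch '[[[0.025,0,0.018],[0,0,0],1],[[0.05,0,0.035],[0,0,0],1],[[0.075,0,0.053],[0,0,0],1],[[0.1,0,0.07],[0,0,0],1],[[0.1,0,0.07],[0,0,0],1]]'
python3 -m inch '[[[0.005,0,0.0035],[0,0,0],1],[[0.01,0,0.007],[0,0,0],1],[[0.01,0,0.007],[0,0,0],1]]';python3 to.py .585 -.22 .06 180 55 73
```

```text
t: 7.15
tool_pos: [0.5844, -0.2208, 0.0743]
eef_rot: [-179.5, 54.9, 73.5]
contact_force: [-0.3, -0.2, -2.9]
gripper_width: 0.0535
grip_force: 30.0
t: 7.45
tool_pos: [0.5864, -0.2209, 0.0725]
eef_rot: [180.0, 54.8, 73.1]
contact_force: [-0.1, 1.0, -3.7]
gripper_width: 0.0536
grip_force: 30.0
[ 0.0261 -0.0041  0.0171] [ 0.002  -0.0034  0.0011] tcp [ 0.5864 -0.2209  0.0725] [179.98  54.85  73.09] q [ -2.7   38.04  88.13 -53.66  79.75  37.32] w 0.0536 F [-0.1  1.  -3.7] t 7.45
```

```bash
for i in 1; do python3 -m inch '[[[0.006,0,0.004],[0,0,0],1],[[0.013,0,0.009],[0,0,0],1],[[0.013,0,0.009],[0,0,0],1]]'; python3 -m inch '[[[0.004,0,0.003],[0,0,0],1],[[0.006,0,0.0045],[0,0,0],1],[[0.006,0,0.0045],[0,0,0],1]]'; done
```

```text
t: 7.75
tool_pos: [0.5859, -0.2208, 0.0656]
eef_rot: [-179.9, 54.8, 73.2]
contact_force: [0.0, -0.5, -3.2]
gripper_width: 0.0543
grip_force: 30.0
t: 8.05
tool_pos: [0.5865, -0.221, 0.064]
eef_rot: [180.0, 54.9, 73.0]
contact_force: [-1.6, 0.7, 0.8]
gripper_width: 0.0538
grip_force: 29.9
```

Contact: the weight has come off the wrist. I'll release and back out along the tool axis.

```bash
python3 -m inch '[[[0,0,0],[0,0,0],0.2],[[0,0,0],[0,0,0],-1],[[0,0,0],[0,0,0],-1],[[0,0,0],[0,0,0],-1],[[0,0,0],[0,0,0],-1]]'
python3 -m inch '[[[0,0,-0.05],[0,0,0],-1],[[0,0,-0.12],[0,0,0],-1],[[0,0,-0.24],[0,0,0],-1],[[0,0,-0.36],[0,0,0],-1],[[0,0,-0.45],[0,0,0],-1]]'
python3 -c "
from h import *
snap('scene','s4');snap('side','s5');s,d=snap('wrist','w5')
a=load('s4')[1]['frame'][60:260,60:350,::-1];b=load('s5')[1]['frame'][60:260,200:400,::-1]
cv2.imwrite('pics/c5.png',cv2.resize(np.hstack([a,b]),None,fx=1.6,fy=1.6,interpolation=cv2.INTER_CUBIC))"
python3 to.py .58 -.2 .3 180 0 90
```

```text
t: 8.55
tool_pos: [0.5862, -0.221, 0.063]
eef_rot: [-180.0, 54.8, 73.1]
contact_force: [-0.9, -1.0, -0.5]
gripper_width: 0.078
grip_force: 0.0
t: 9.05
tool_pos: [0.6304, -0.0768, 0.1698]
eef_rot: [179.8, 54.7, 73.0]
contact_force: [0.6, -0.8, 0.0]
gripper_width: 0.0868
grip_force: 0.0
[-0.4577 -0.0328  0.0818] [-0.1715  1.2077 -0.3451] tcp [ 0.6312 -0.077   0.1695] [179.53  54.71  72.92] q [  8.92  37.72  76.1  -47.73  95.    34.3 ] w 0.0873 F [-0.2 -0.5 -0.3] t 9.2
```

View pics/c5.png

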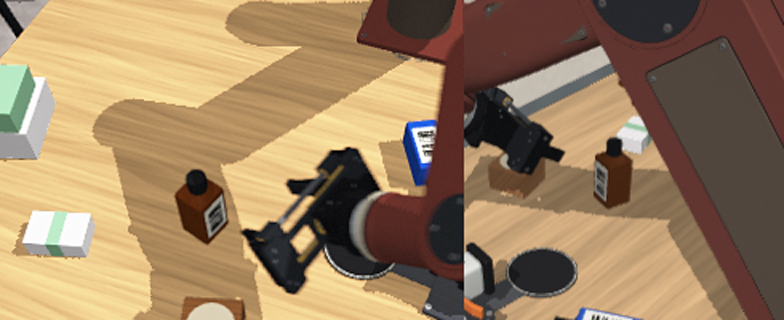

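The bottle stands upright with its label toward the pad (scene cap at about (183,173)). I'll raise the tool, turn it down, and measure the bottle and pad.

```bash
python3 to.py .6 -.12 .28 180 0 73
python3 - <<'E'
from h import *
s,d=load('s4');s5,e=load('s5')
print(plane(d,[(183,172)],.135), plane(e,[(200+(614-464)/1.6,60+143/1.6)],.135))
for n,D in(('scene',load('scene')[1]),('side',load('side')[1])):
    # rim outline: bright ring around black pad
    x=np.linspace(0,2*np.pi,60)
    for c in((.5398,.0389),):
        p=proj(D,np.c_[c[0]+.062*np.cos(x),c[1]+.062*np.sin(x),np.full(60,.004)]);print(n,'pad box',p.min(0),p.max(0))
E
```

```text
[-0.298  -0.0426 -0.0574] [0.0088 1.2157 0.0034] tcp [ 0.6312 -0.077   0.1695] [179.53  54.71  72.92] q [  8.92  37.72  76.1  -47.73  95.    34.3 ] w 0.0873 F [-0.2 -0.5 -0.3] t 9.2
[[ 0.59666547 -0.20393721  0.135     ]] [[ 0.58504801 -0.20011157  0.135     ]]
scene pad box [262.38974671 190.354319  ] [311.52032605 232.87032921]
side pad box [226.15613095 214.47131665] [271.09974214 245.15454741]
```

```bash
python3 -m inch '[[[-0.06,-0.01,-0.02],[0,0.18,0],-1],[[-0.12,-0.02,-0.04],[0,0.37,0],-1],[[-0.18,-0.03,-0.05],[0,0.56,0],-1],[[-0.24,-0.04,-0.055],[0,0.75,0],-1],[[-0.298,-0.043,-0.057],[0,0.94,0],-1]]'
python3 to.py .588 -.18 .26 180 0 73
```

```text
t: 9.7
tool_pos: [0.5975, -0.1231, 0.2788]
eef_rot: [179.9, 12.2, 73.1]
contact_force: [0.5, -0.4, -0.4]
gripper_width: 0.0867
grip_force: 0.0
[-0.1298  0.0184  0.0764] [0.0027 0.2715 0.0029] tcp [ 0.5975 -0.1231  0.2788] [179.89  12.22  73.12] q [-12.23  10.44  84.79 -12.22  85.76   5.65] w 0.0867 F [ 0.5 -0.4 -0.4] t 9.7
```

```bash
python3 -m inch '[[[-0.05,0.006,0.02],[0,0.1,0],-1],[[-0.1,0.015,0.05],[0,0.2,0],-1],[[-0.13,0.018,0.076],[0,0.272,0],-1],[[-0.13,0.018,0.076],[0,0.272,0],-1]]'
python3 to.py .59 -.206 .16 180 0 73;  python3 -c "
from h import *
snap('wrist','w6')"
```

```text
t: 10.1
tool_pos: [0.5856, -0.1835, 0.2566]
eef_rot: [-179.8, 0.3, 72.7]
contact_force: [-1.1, 0.8, -1.4]
gripper_width: 0.0866
grip_force: 0.0
[-0.0493  0.0281  0.2417] [-0.0051  0.006  -0.0057] tcp [ 0.5856 -0.1835  0.2566] [-179.77    0.27   72.74] q [-24.59  10.13  86.68  -0.3   83.38  -7.3 ] w 0.0866 F [-1.1  0.8 -1.4] t 10.1
```

View pics/w6.png

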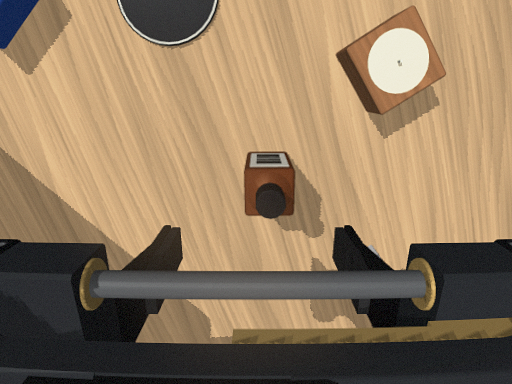

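The bottle is square to the picture, with its cap at (270,200). I'll compute its position from that.

```bash
python3 -c "
from h import *
s,d=load('w6');print(plane(d,[(270,197),(270,202)],.135,s),plane(d,[(245,167),(294,167)],.1,s))"
```

```text
[[ 0.59257834 -0.20111366  0.135     ]
 [ 0.59114095 -0.20595129  0.135     ]] [[ 0.57491266 -0.17384464  0.1       ]
 [ 0.62342388 -0.18884088  0.1       ]]
```

```bash
python3 -m inch '[[[-0.025,0.015,0.06],[0,0,0],-1],[[-0.049,0.03,0.15],[0,0,0],-1],[[-0.049,0.03,0.22],[0,0,0],-1],[[-0.049,0.03,0.22],[0,0,0],-1]]'
python3 to.py .591 -.206 .071 180 0 73
```

```text
t: 10.55
tool_pos: [0.5908, -0.2001, 0.1654]
eef_rot: [-179.4, 0.2, 73.2]
contact_force: [-0.2, -0.3, -0.5]
gripper_width: 0.0871
grip_force: 0.0
[-0.0129  0.0072  0.236 ] [-0.013   0.0056  0.0033] tcp [ 0.5908 -0.2001  0.1654] [-179.41    0.25   73.15] q [-25.76  15.45  90.38  -0.35  74.72  -8.82] w 0.0871 F [-0.2 -0.3 -0.5] t 10.55
```

```bash
python3 -m inch '[[[-0.013,0.006,0.06],[0,0,0],-1],[[-0.013,0.006,0.12],[0,0,0],-1],[[-0.013,0.006,0.18],[0,0,0],-1],[[-0.013,0.006,0.215],[0,0,0],-1],[[-0.013,0.006,0.215],[0,0,0],-1]]'
python3 to.py .591 -.206 .071 180 0 73
```

```text
t: 11.05
tool_pos: [0.5937, -0.2074, 0.0838]
eef_rot: [-179.8, 0.3, 73.2]
contact_force: [0.3, 0.2, 0.2]
gripper_width: 0.0868
grip_force: 0.0
[ 0.0016 -0.0073  0.0319] [-0.0043  0.0064  0.0035] tcp [ 0.5937 -0.2074  0.0838] [-179.81    0.29   73.16] q [-26.27  20.7   93.19  -0.35  66.25  -9.28] w 0.0868 F [0.3 0.2 0.2] t 11.05
```

```bash
python3 -m inch '[[[0.001,-0.006,0.015],[0,0,0],-1],[[0.001,-0.006,0.029],[0,0,0],-1],[[0.001,-0.006,0.029],[0,0,0],-1],[[0.001,-0.006,0.029],[0,0,0],1],[[0.001,-0.006,0.029],[0,0,0],1]]'
python3 -m inch '[[[0,0,0],[0,0,0],1],[[0,0,0],[0,0,0],1],[[0,0,0],[0,0,0],1],[[0,0,0],[0,0,0],1],[[0,0,0],[0,0,0],1]]'
python3 -m inch '[[[0,0,-0.04],[0,0,0],1],[[0,0,-0.08],[0,0,0],1],[[0,0,-0.12],[0,0,0],1],[[0,0,-0.12],[0,0,0],1]]'
python3 to.py .5398 .0389 .14 180 0 81.6
```

```text
t: 11.55
tool_pos: [0.5927, -0.208, 0.0742]
eef_rot: [179.9, 0.3, 73.1]
contact_force: [0.3, 0.2, 0.0]
gripper_width: 0.0776
grip_force: 0.0
t: 12.05
tool_pos: [0.5922, -0.2077, 0.0735]
eef_rot: [-180.0, 0.3, 73.1]
contact_force: [-1.4, 1.0, 1.3]
gripper_width: 0.0536
grip_force: 29.9
t: 12.45
tool_pos: [0.5949, -0.2086, 0.126]
eef_rot: [179.6, 0.4, 73.1]
contact_force: [-0.1, -0.4, -2.5]
gripper_width: 0.0538
grip_force: 29.9
[ 0.5518 -0.3114 -0.0407] [ 0.0082  0.0089 -0.1888] tcp [ 0.5949 -0.2086  0.126 ] [179.6    0.37  73.1 ] q [-26.32  17.72  92.04  -0.32  69.79  -9.31] w 0.0538 F [-0.1 -0.4 -2.5] t 12.45
```

```bash
python3 -m inch '[[[0.06,-0.03,-0.02],[0,0,-0.02],1],[[0.16,-0.09,-0.04],[0,0,-0.06],1],[[0.26,-0.15,-0.04],[0,0,-0.1],1],[[0.36,-0.2,-0.04],[0,0,-0.14],1],[[0.45,-0.25,-0.04],[0,0,-0.17],1]]'
python3 to.py .5395 .037 .14 180 0 81.6
```

```text
t: 12.95
tool_pos: [0.5485, -0.0043, 0.1368]
eef_rot: [-180.0, 0.3, 80.8]
contact_force: [1.0, 0.2, -2.6]
gripper_width: 0.0538
grip_force: 29.9
[ 0.0982 -0.0388 -0.0085] [-0.0002  0.0064 -0.0175] tcp [ 0.5485 -0.0043  0.1368] [-179.99    0.29   80.81] q [ -8.5    6.74 103.7   -0.31  69.57   0.79] w 0.0538 F [ 1.   0.2 -2.6] t 12.95
```

```bash
python3 -m inch '[[[0.06,-0.025,0],[0,0,-0.01],1],[[0.098,-0.038,0],[0,0,-0.017],1],[[0.098,-0.038,0.03],[0,0.006,-0.017],1],[[0.098,-0.038,0.07],[0,0.006,-0.017],1],[[0.098,-0.038,0.1],[0,0.006,-0.017],1]]'
python3 -m inch '[[[0,0,0],[0,0,0],1],[[0,0,0],[0,0,0],1]]'
python3 to.py .5395 .037 .0775 180 0 81.6
```

```text
t: 13.45
tool_pos: [0.5402, 0.0338, 0.0949]
eef_rot: [-179.9, 0.1, 81.5]
contact_force: [-0.9, -0.6, -3.2]
gripper_width: 0.0541
grip_force: 29.9
t: 13.65
tool_pos: [0.5402, 0.0341, 0.0959]
eef_rot: [-179.9, 0.0, 81.4]
contact_force: [0.4, -0.6, -2.6]
gripper_width: 0.0538
grip_force: 29.9
[ 0.0071 -0.0028  0.0459] [-0.0024  0.001  -0.0034] tcp [0.5402 0.0341 0.0959] [-1.7989e+02  5.0000e-02  8.1450e+01] q [-4.7200e+00  8.7100e+00  1.0635e+02 -4.0000e-02  6.5050e+01  3.8500e+00] w 0.0538 F [ 0.4 -0.6 -2.6] t 13.65
```

```bash
python3 -m inch '[[[0.007,-0.002,0.012],[0,0,0],1],[[0.007,-0.002,0.024],[0,0,0],1],[[0.007,-0.002,0.034],[0,0,0],1],[[0.007,-0.002,0.034],[0,0,0],1]]'
python3 -m inch '[[[0,0,0.006],[0,0,0],1],[[0,0,0.009],[0,0,0],1],[[0,0,0.009],[0,0,0],1]]'
```

```text
t: 14.05
tool_pos: [0.5394, 0.0378, 0.082]
eef_rot: [-179.9, 0.0, 81.5]
contact_force: [-1.0, -0.3, -3.2]
gripper_width: 0.0537
grip_force: 29.9
t: 14.35
tool_pos: [0.5399, 0.0377, 0.079]
eef_rot: [-179.9, 0.0, 81.5]
contact_force: [-0.4, 0.2, -3.8]
gripper_width: 0.0539
grip_force: 29.9
```

```bash
python3 -m inch '[[[0,0,0.003],[0,0,0],1],[[0,0,0.005],[0,0,0],1],[[0,0,0.005],[0,0,0],1]]'
```

```text
t: 14.65
tool_pos: [0.5402, 0.0378, 0.0776]
eef_rot: [-180.0, 0.0, 81.5]
contact_force: [-1.2, 1.2, -0.2]
gripper_width: 0.0534
grip_force: 29.9
```

Weight transferred. I'll release and rise.

```bash
python3 -m inch '[[[0,0,0],[0,0,0],0.3],[[0,0,0],[0,0,0],-1],[[0,0,0],[0,0,0],-1],[[0,0,0],[0,0,0],-1],[[0,0,0],[0,0,0],-1]]'
python3 -m inch '[[[0,0,-0.04],[0,0,0],-1],[[0,0,-0.12],[0,0,0],-1],[[0,0,-0.24],[0,0,0],-1],[[0,0,-0.36],[0,0,0],-1],[[0,0,-0.5],[0,0,0],-1]]'
python3 -m inch '[[[0,0,-0.1],[0,0,0],-1],[[0,0,-0.2],[0,0,0],-1],[[0,0,-0.2],[0,0,0],-1]]'
python3 to.py .5 .14 .38 180 0 81.6;python3 -c "
from h import *
snap('scene','s7');snap('side','s8');s,d=snap('wrist','w7')
a=load('s7')[1]['frame'][100:290,240:440,::-1];b=load('s8')[1]['frame'][150:340,130:330,::-1]
cv2.imwrite('pics/c7.png',cv2.resize(np.hstack([a,b]),None,fx=2,fy=2,interpolation=cv2.INTER_CUBIC))"
```

```text
t: 15.15
tool_pos: [0.5402, 0.0376, 0.0773]
eef_rot: [-180.0, 0.0, 81.5]
contact_force: [-0.1, -0.1, -0.5]
gripper_width: 0.0785
grip_force: 0.0
t: 15.65
tool_pos: [0.5396, 0.0378, 0.2727]
eef_rot: [-179.9, 0.0, 81.5]
contact_force: [1.2, 0.2, -0.0]
gripper_width: 0.0869
grip_force: 0.0
t: 15.95
tool_pos: [0.5428, 0.0376, 0.3587]
eef_rot: [179.4, -0.0, 81.5]
contact_force: [0.1, -0.1, 0.0]
gripper_width: 0.0872
grip_force: 0.0
[ 0.2374 -0.143  -0.0547] [ 0.0144 -0.0003 -0.002 ] tcp [0.5428 0.0376 0.3587] [ 1.7935e+02 -1.0000e-02  8.1510e+01] q [-4.320e+00 -2.120e+00  8.885e+01 -3.000e-02  9.263e+01  4.170e+00] w 0.0872 F [ 0.1 -0.1  0. ] t 15.95
```

View pics/c7.png

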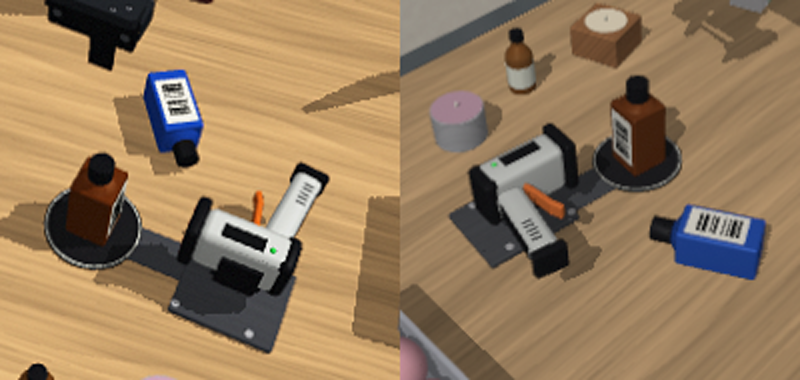

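The bottle is upright on the pad with its label facing the scanner, and the hand is clear. Next I go over the grip with the fingers closing along scanner x (yaw about 171.6).

```bash
python3 -m inch '[[[0.1,-0.02,0],[0,0,-0.19],-1],[[0.2,-0.04,0],[0,0,-0.38],-1],[[0.3,-0.05,0.03],[0,0,-0.57],-1],[[0.4,-0.06,0.06],[0,0,-0.76],-1],[[0.47,-0.07,0.1],[0,0,-0.94],-1]]'
python3 to.py .5 .225 .3 180 0 171.6
```

```text
t: 16.6
tool_pos: [0.5393, 0.2301, 0.3086]
eef_rot: [-179.8, -0.1, 124.2]
contact_force: [0.2, -0.9, 0.2]
gripper_width: 0.0869
grip_force: 0.0
[ 0.0446 -0.0882  0.0218] [-0.0032 -0.0034 -1.0528] tcp [0.5393 0.2301 0.3086] [-1.7981e+02 -8.0000e-02  1.2423e+02] q [ 1.539e+01  5.080e+00  8.675e+01  2.000e-02  8.838e+01 -1.883e+01] w 0.0869 F [ 0.2 -0.9  0.2] t 16.6
```

```bash
python3 -m inch '[[[0.01,-0.02,0.02],[0,0,-0.19],-1],[[0.02,-0.04,0.02],[0,0,-0.38],-1],[[0.03,-0.06,0.022],[0,0,-0.57],-1],[[0.04,-0.088,0.022],[0,0,-0.76],-1],[[0.045,-0.088,0.022],[0,0,-0.94],-1]]'
python3 -m inch '[[[0,0,0],[0,0,-0.1],-1],[[0,0,0],[0,0,-0.11],-1],[[0,0,0],[0,0,-0.11],-1]]'
python3 to.py .5 .225 .3 180 0 171.6;python3 -c "
from h import *
s,d=snap('wrist','w9')"
```

```text
t: 17.1
tool_pos: [0.4989, 0.2228, 0.2997]
eef_rot: [-179.8, -0.3, 166.5]
contact_force: [0.8, 0.4, 0.4]
gripper_width: 0.0869
grip_force: 0.0
t: 17.4
tool_pos: [0.5003, 0.223, 0.3006]
eef_rot: [-179.9, -0.2, 170.9]
contact_force: [0.6, 0.6, -0.2]
gripper_width: 0.0871
grip_force: 0.0
[0.0015 0.0048 0.0015] [-0.0022 -0.0043 -0.0145] tcp [0.5003 0.223  0.3006] [-179.9    -0.19  170.95] q [ 1.578e+01 -1.500e-01  9.298e+01 -1.000e-02  8.738e+01 -6.516e+01] w 0.0871 F [ 0.6  0.6 -0.2] t 17.4
```

View pics/w9.png

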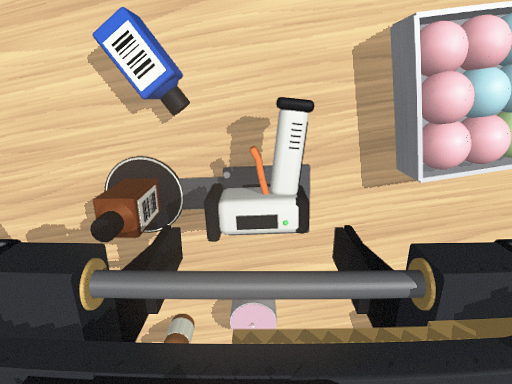

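The bottle still stands on the pad at (135,205). The trigger runs from (252,148) to (266,195), and the grip is the white bar from (295,105) to (285,195), with its rear edge at about (305,150). I'll measure these.

Run:
```python
from h import *
np.set_printoptions(precision=4,suppress=True)
s,d=load('w9');h=cv2.cvtColor(d["frame"],cv2.COLOR_RGB2HSV);H,S,V=[h[...,i].astype(int) for i in range(3)]
xs=np.array([-.146,-.989]);ys=np.array([.989,-.146])
pad=np.array([.5398,.0389]);o=pad-.174*xs
sc=lambda P:np.c_[(P[:,:2]-o)@xs,(P[:,:2]-o)@ys]
c=blobs((H<15)&(S>150)&(V>120),(240,135,275,200))[0][:,0]
for v in range(148,196,6):
    r=c[abs(c[:,1]-v)<=1]
    w=np.where(((S<50)&(V>130))[v,262:330])[0]+262
    L=plane(d,[(r[:,0].min(),v),(r[:,0].max(),v)],.09,s);G=plane(d,[(w.min(),v),(w.max(),v)],.08,s)
    print(v,r[:,0].min(),r[:,0].max(),w.min(),w.max(),'trig sc',sc(L).ravel(),'grip sc',sc(G).ravel())
print('grip end',sc(plane(d,[(296,98)],.09,s)),'barrel rows',sc(plane(d,[(250,190),(250,233)],.1,s)),'barrel x',sc(plane(d,[(206,212),(310,212)],.085,s)),'o',o)
```

```text
148 250 256 275 302 trig sc [ 0.0069 -0.0847 -0.0003 -0.0847] grip sc [-0.0234 -0.0827 -0.0565 -0.0824]
154 251 260 274 302 trig sc [ 0.0058 -0.0775 -0.005  -0.0774] grip sc [-0.0222 -0.0753 -0.0567 -0.075 ]
160 255 261 273 301 trig sc [ 0.0011 -0.0701 -0.0061 -0.0701] grip sc [-0.021  -0.0678 -0.0557 -0.0675]
166 256 262 273 300 trig sc [-0.     -0.0627 -0.0073 -0.0626] grip sc [-0.021  -0.0602 -0.0546 -0.0599]
172 257 263 272 299 trig sc [-0.0011 -0.0552 -0.0084 -0.0552] grip sc [-0.0198 -0.0526 -0.0536 -0.0522]
178 259 265 272 298 trig sc [-0.0035 -0.0477 -0.0108 -0.0476] grip sc [-0.0198 -0.0448 -0.0525 -0.0445]
184 260 267 271 297 trig sc [-0.0046 -0.04   -0.0133 -0.0399] grip sc [-0.0186 -0.037  -0.0515 -0.0366]
190 262 267 269 297 trig sc [-0.007  -0.0323 -0.0132 -0.0322] grip sc [-0.0161 -0.0291 -0.0517 -0.0287]
grip end [[-0.0467 -0.1418]] barrel rows [[ 0.0075 -0.0355]
 [ 0.0086  0.0211]] barrel x [[ 0.065  -0.0019]
 [-0.0685 -0.0005]] o [0.5652 0.211 ]
```

```bash
python3 to.py .5043 .2503 .15 180 0 171.6; python3 -m inch '[[[-0.001,-0.035,0.06],[0,0,-0.014],-1],[[-0.001,-0.069,0.15],[0,0,-0.014],-1],[[-0.001,-0.069,0.25],[0,0,-0.014],-1],[[-0.001,-0.069,0.33],[0,0,-0.014],-1],[[-0.001,-0.069,0.33],[0,0,-0.014],-1]]'
python3 to.py .5043 .2503 .15 180 0 171.6
```

```text
[2.000e-04 6.930e-02 3.774e-01] [-0.0019 -0.0035 -0.0145] tcp [0.5005 0.2231 0.301 ] [-1.7991e+02 -1.6000e-01  1.7095e+02] q [ 1.578e+01 -1.600e-01  9.295e+01 -1.000e-02  8.739e+01 -6.516e+01] w 0.0869 F [0.6 0.2 0.2] t 17.45
t: 17.95
tool_pos: [0.493, 0.1947, 0.1646]
eef_rot: [-179.7, -0.6, 171.6]
contact_force: [-0.5, -0.1, -0.8]
gripper_width: 0.0871
grip_force: 0.0
[-0.008   0.1417  0.0358] [-0.0057 -0.0136 -0.0001] tcp [0.493  0.1947 0.1646] [-179.74   -0.61  171.59] q [ 1.3040e+01  3.0200e+00  1.0451e+02 -2.0000e-02  7.3140e+01 -6.8550e+01] w 0.0871 F [-0.5 -0.1 -0.8] t 17.95
```

I typed that row before reading its sign. It is harmless: z is 0.165, above everything. Correcting sideways.

```bash
python3 -m inch '[[[-0.004,0.07,0],[0,0,0],-1],[[-0.008,0.142,0],[0,0,0],-1],[[-0.008,0.142,0],[0,0,0],-1],[[-0.008,0.142,0],[0,0,0],-1]]'
python3 to.py .5043 .2503 .061 180 0 171.6; python3 -c "
from h import *
s,d=snap('wrist','w10')"
```

```text
t: 18.35
tool_pos: [0.5089, 0.2521, 0.1717]
eef_rot: [-180.0, 0.0, 171.7]
contact_force: [-0.8, -0.5, 0.7]
gripper_width: 0.0871
grip_force: 0.0
[ 0.011  -0.0061  0.2768] [-0.0003  0.0008  0.0031] tcp [0.5089 0.2521 0.1717] [-1.7998e+02  4.0000e-02  1.7174e+02] q [ 1.842e+01  7.230e+00  9.918e+01 -3.000e-02  7.356e+01 -6.331e+01] w 0.0871 F [-0.8 -0.5  0.7] t 18.35
```

View pics/w10.png

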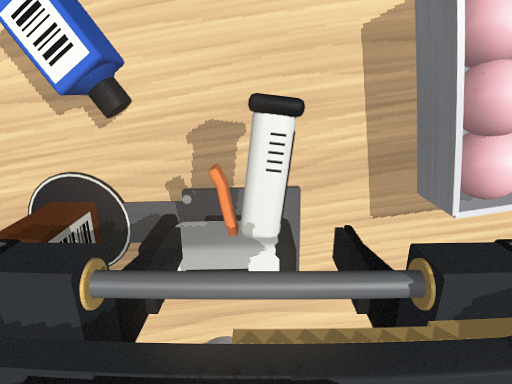

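This view shows the trigger from (215,168) to (234,232) and the grip's rear edge at about (288,185). I'll refine in tool coordinates.

Run:
```python
from h import *
np.set_printoptions(precision=4,suppress=True)
s,d=load('w10');M=R.from_euler('xyz',s["eef_rot"],degrees=True)
h=cv2.cvtColor(d["frame"],cv2.COLOR_RGB2HSV);H,S,V=[h[...,i].astype(int) for i in range(3)]
tl=lambda u,v,z:M.inv().apply(plane(d,[(u,v)],z,s)-s["tool_pos"])[0,:2]
for v in range(166,236,8):
    r=np.where(((H<15)&(S>150)&(V>110))[v,205:240])[0]+205; w=np.where(((S<50)&(V>120))[v,240:310])[0]+240
    print(v,r.min(),w.max(),'trig front',tl(r.min(),v,.09),'grip back',tl(w.max(),v,.08))
print('grip end',tl(276,95,.09))
```

```text
166 213 288 trig front [ 0.0258 -0.0356] grip back [0.0235 0.0248]
174 210 287 trig front [ 0.0193 -0.0383] grip back [0.0167 0.0242]
182 214 285 trig front [ 0.0127 -0.0354] grip back [0.0098 0.0227]
190 217 284 trig front [ 0.0059 -0.0332] grip back [0.0028 0.022 ]
198 219 283 trig front [-0.0009 -0.0318] grip back [-0.0044  0.0213]
206 221 282 trig front [-0.0079 -0.0304] grip back [-0.0116  0.0207]
214 223 281 trig front [-0.015 -0.029] grip back [-0.019  0.02 ]
222 225 279 trig front [-0.0222 -0.0276] grip back [-0.0265  0.0184]
230 228 279 trig front [-0.0295 -0.0253] grip back [-0.0341  0.0186]
grip end [0.08   0.0134]
```

```bash
python3 -m inch '[[[0.025,-0.0125,0.03],[0,0,0],-1],[[0.025,-0.0125,0.1],[0,0,0],-1],[[0.025,-0.0125,0.18],[0,0,0],-1],[[0.025,-0.0125,0.25],[0,0,0],-1],[[0.025,-0.0125,0.26],[0,0,0],-1]]'
python3 to.py .4983 .2560 .061 180 0 171.6
python3 -c "
import numpy as np
from h import *
s=load('w10')[0];M=R.from_euler('xyz',s['eef_rot'],degrees=True);print(s['tool_pos']+M.apply([.01,-.005,.1107]))"
```

```text
t: 18.9
tool_pos: [0.4948, 0.2462, 0.0631]
eef_rot: [-179.8, -0.4, 171.6]
contact_force: [-0.6, -0.7, -1.2]
gripper_width: 0.087
grip_force: 0.0
[-0.005   0.0255  0.0051] [-0.0049 -0.0084  0.0006] tcp [0.4948 0.2462 0.0631] [-179.78   -0.38  171.62] q [ 1.8290e+01  1.3020e+01  1.0535e+02 -3.0000e-02  6.2070e+01 -6.3320e+01] w 0.087 F [-0.6 -0.7 -1.2] t 18.9
[0.49838286 0.24858616 0.06101784]
```

```bash
python3 -m inch '[[[-0.006,0.012,0.004],[0,0,0],-1],[[-0.006,0.022,0.004],[0,0,0],-1],[[-0.006,0.022,0.004],[0,0,0],0],[[-0.006,0.022,0.004],[0,0,0],1],[[-0.006,0.022,0.004],[0,0,0],1]]'
python3 -m inch '[[[0,0,0],[0,0,0],1],[[0,0,0],[0,0,0],1],[[0,0,0],[0,0,0],1],[[0,0,0],[0,0,0],1],[[0,0,0],[0,0,0],1]]'
python3 -m inch '[[[0,0,0],[0,0,0],1],[[0,0,0],[0,0,0],1],[[0,0,0],[0,0,0],1]]'; python3 -c "
from h import *
s,d=snap('side','s11')"; python3 to.py .4984 .2486 .061 180 0 171.6
```

```text
t: 19.4
tool_pos: [0.5017, 0.256, 0.0656]
eef_rot: [-179.9, 0.0, 171.7]
contact_force: [-0.2, -4.9, 2.1]
gripper_width: 0.0703
grip_force: 2.0
t: 19.9
tool_pos: [0.5004, 0.2537, 0.0645]
eef_rot: [-179.7, -0.1, 171.7]
contact_force: [-3.3, -12.4, 5.1]
gripper_width: 0.0482
grip_force: 29.4
t: 20.2
tool_pos: [0.5004, 0.2537, 0.0645]
eef_rot: [-179.7, -0.2, 171.7]
contact_force: [-3.9, -12.9, 5.9]
gripper_width: 0.0485
grip_force: 29.4
[ 0.0032 -0.0133  0.0089] [-0.0073 -0.0033  0.0024] tcp [0.5004 0.2537 0.0645] [-1.7967e+02 -1.5000e-01  1.7171e+02] q [ 18.97  13.85 104.17  -0.25  62.27 -62.63] w 0.0483 F [ -3.2 -12.3   5.4] t 20.25
```

The width is 48 mm with 29 N on both sides, so the trigger is at its stop and has been held. I'll release, recentre, and rise.

```bash
python3 -m inch '[[[0,0,0],[0,0,0],-1],[[0,0,0],[0,0,0],-1],[[0,0,0],[0,0,0],-1],[[0,-0.01,0],[0,0,0],-1],[[0,-0.015,0],[0,0,0],-1]]'
python3 -m inch '[[[0,0,0],[0,0,0],-1],[[0,0,-0.04],[0,0,0],-1],[[0,0,-0.12],[0,0,0],-1],[[0,0,-0.24],[0,0,0],-1],[[0,0,-0.36],[0,0,0],-1]]'
python3 -m inch '[[[0,0,-0.12],[0,0,0],-1],[[0,0,-0.24],[0,0,0],-1],[[0,0,-0.24],[0,0,0],-1]]'
python3 -c "
from h import *
s,d=snap('scene','s12');s,e=snap('wrist','w12')
a=load('s11')[1]['frame'][150:300,130:330,::-1];b=d['frame'][100:250,240:440,::-1]
cv2.imwrite('pics/c12.png',cv2.resize(np.hstack([a,b]),None,fx=2,fy=2,interpolation=cv2.INTER_CUBIC))"
```

```text
t: 20.75
tool_pos: [0.5004, 0.2506, 0.0648]
eef_rot: [180.0, -0.1, 171.7]
contact_force: [-0.7, 0.2, 0.3]
gripper_width: 0.0804
grip_force: 0.0
t: 21.25
tool_pos: [0.4993, 0.2508, 0.2092]
eef_rot: [-179.9, -0.2, 171.7]
contact_force: [1.9, -0.1, 0.9]
gripper_width: 0.0872
grip_force: 0.0
t: 21.55
tool_pos: [0.5036, 0.2523, 0.3136]
eef_rot: [179.6, 0.6, 171.7]
contact_force: [1.0, 0.1, 0.1]
gripper_width: 0.0867
grip_force: 0.0
```

View pics/c12.png

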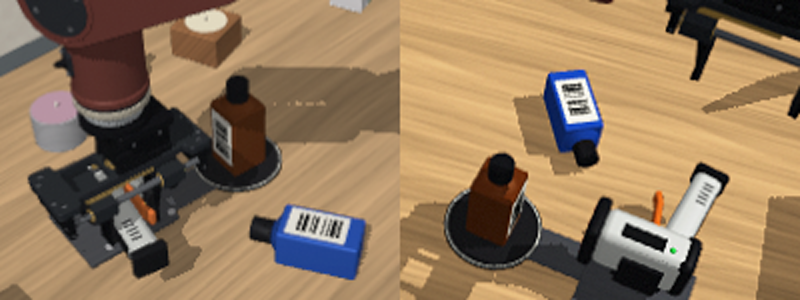

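The bottle stands undisturbed on the pad, the trigger is back out, and the hand is clear at z 0.31. Handing in.

```bash
python3 -c "
from cell import env
print(env.finish_job())"
```

```text
the job is handed in; nothing more can be done
None
```

The job is handed in, with no verdict returned: the amber bottle stands upright on the pad, label facing the scanner's window. The trigger was squeezed to its stop (judged from finger gap and force) and has sprung back, and the arm is clear of everything.

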